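Switch the vacuum to the loaded filter station

TASK

The vacuum pump is drawing air through the bare filter head of the filtration manifold, whose valve was left open. With a fingertip, first push that head's valve lever round until it is fully shut, square across its pipe, and then push the valve lever of the head that carries the steel funnel fully open, in line with its pipe. Leave the stoppered head's valve shut, do not wrench the levers, and do not lift, shift or knock the funnel or anything else that stands about.

Things in the scene. Friction and masses are not known exactly. Their poses are not given: they have to be found in the camera images.
- manifold: fixed vacuum manifold: 26 mm steel header tube, 400 mm long, along this frame's y, 55 mm in front of (-x of) the origin, axis 45 mm above the worktop; a hose from its +y end leads over the worktop to a pump behind. Origin on the worktop under the middle station's lever pivot; x away from the robot, y left, z up. The 3 stations stand along its y, 130 mm apart, in any order, with its yaw
- station_bare: fixed station whose filter head is bare: a 64 mm steel disc, 60 mm high, with only a thin white filter on it (top 64 mm). Origin on the worktop exactly under the lever's vertical pivot; its pipe runs along this frame's x, 45 mm high, from the header (-x, front) to the head, centred 95 mm behind the pivot (+x). Valve gland and stem rise at the pivot
- station_funnel: fixed station whose head carries the steel funnel, same build and frame as station_bare. Mind the arm's wrist: boxes on the shelf above overhang the worktop from 0.64 m ahead of the robot's base (world x), 0.45 m up, behind the heads, so pass over the funnel (rim at 130 mm) no higher than needed
- station_stoppered: the station whose head is closed by a black rubber bung (about 50 mm across, top at 97 mm height), same build and frame as station_bare. Its valve is shut and stays shut. Fixed
- valve_bare (a joint): lever angle (rad) of station_bare: 0 = shut, lever points to the station's +y (left), square across the pipe; 1.571 = open, lever points to the station's -x (front), in line with the pipe; grows anticlockwise seen from above. Hard stops at both ends; needs 0.22 N m (about 4 N at the grip) and stays where left. Starts open or half open (0.8 to 1.57)
- valve_funnel (a joint): angle (rad) of the lever of station_funnel, same lever and meaning as valve_bare. It starts shut (0 to 0.06)
- valve_stoppered (a joint): angle (rad) of the lever of station_stoppered, same lever and meaning as valve_bare. It starts shut (0 to 0.05) and is to be left so
- valve_bare_tip (a point): outer end of station_bare's lever, 90 mm from the pivot, at mid height. The lever lies level, centre 100 mm and top 107 mm above the worktop: a flat steel arm 12 mm wide, and from 32 to 90 mm out a plain grey grip 16 mm wide, 14 mm thick (underside at 93 mm). Under it is free air down to 61 mm (pipe nuts and header)
- valve_funnel_tip (a point): outer end of station_funnel's lever; same lever as at valve_bare_tip
- valve_stoppered_tip (a point): outer end of station_stoppered's lever; same lever as at valve_bare_tip
- funnel: loose open steel funnel, 67 mm across the rim and 70 mm high, standing on the head of station_funnel with its rim 130 mm above the worktop; origin at the centre of its underside, 60 mm above the worktop. Only stands there by its weight (0.15 kg)
- petri_stack: loose stack of clear dishes, 95 mm wide, 57 mm high, left of the manifold; origin at the centre of the underside; bystander
- dropper_bottle: loose brown dropper bottle with a black teat, 34 mm wide, 102 mm high, behind the filter heads; origin at the centre of the underside; bystander
- amber_jar: loose brown jar with a black cap, 52 mm wide, 89 mm high, behind the filter heads; origin at the centre of the underside; bystander
- wash_bottle: loose white bottle with a blue cap, 60 mm wide, 149 mm high, to the right of and behind the manifold; origin at the centre of the underside; bystander
- timer: loose white bench timer, 65 mm wide, 18 mm high, right of the manifold; origin at the centre of the underside; bystander
- beaker: loose small clear beaker, 56 mm wide, 69 mm high, right of the manifold; origin at the centre of the underside; bystander
- weigh_boat: loose white weighing boat, 70 mm wide, 18 mm high, left of the manifold; origin at the centre of the underside; bystander

How it is judged (in metres and radians):
On the way, in this order (a step that is already met when the one before it is completed fails the run):
1. the valve of the bare head is shut while the funnel's valve is still shut (value of joint valve_bare below 0.12 rad and value of joint valve_funnel below 0.3 rad), for 0.2 s.
2. the valve of the head with the funnel is fully open (value of joint valve_funnel above 1.45 rad), for 0.2 s.
At the end, for the whole second after the job is handed in: The bare head's lever is within 0.12 rad of its shut stop, the funnel head's lever within 0.12 rad of its open stop, the stoppered head's lever within 0.12 rad of shut, and the funnel still stands upright in its place on its head (value of joint each of valve_bare, valve_stoppered below 0.12 rad and value of joint valve_funnel above 1.45 rad and horizontal distance between funnel and station_funnel below 0.11 m and height (world z) of funnel between 0.056 and 0.066 m and angle between funnel's own z axis and vertical below 0.1 rad); the robot touches nothing.
It fails at once if the stoppered head's valve was turned open (value of joint valve_stoppered above 0.2 rad).
It fails at once if the funnel was lifted, shifted or tipped (distance of funnel from where it was at the start of the episode above 0.012 m or angle between funnel's own z axis and vertical above 0.2 rad).
It fails at once if a lever was wrenched (more than 60 N) (contact force between the fingers and station_bare above 60 N or contact force between the fingers and station_funnel above 60 N or contact force between the fingers and station_stoppered above 60 N).
It fails at once if a bystander was shifted by more than 20 mm (distance of any of petri_stack, dropper_bottle, amber_jar, wash_bottle, timer, beaker, weigh_boat from where it was at the start of the episode above 0.02 m).
It also fails if it takes over 45 s, if anything falls off the work surface, if the arm or the gripper's body presses on something with over 40 N, if the wrist force passes 120 N, or if a joint passes its speed limit or range.

ROBOT

A 7-joint arm with a two-finger parallel gripper is mounted at the origin on a cart in front of the work surface, level with it; the furniture and walls round the work are solid. World frame = base frame: x ahead of the robot, y to its left, z up, the work surface at z = 0. Lengths are in mm, angles in rad, forces in N, time in s.
With the tool pointing down it reaches from about 350 to 900 mm from the base axis. Payload 7.2 kg.
Tool frame: the origin (TCP) lies at the very end of the fingers, on their centre line; the grasp point (between the pads) lies 19 mm behind it; z points along the fingers, y is the line along which they close (so a half turn about z gives the same grasp; the last joint's range is limited). The gripper opens to 88 mm and grips with 3 to 60 N. Pads are 20 mm wide; open, the fingers measure 115 mm over their backs; the gripper's body (75 mm by 178 mm) begins 61 mm behind the grasp point.
Start: joints at [-1.212, 0.411, -0.013, 1.596, 0.006, 1.134, -0.082], TCP at [258.734, 568.934, 222.653] pointing down, gripper open.
Joint ranges: [-2.95, 2.95], [-0.29, 1.99], [-1.47, 1.44], [0.14, 2.54], [-1.03, 4.17], [0.13, 1.85], [-2.86, 2.86]. Speed limits (rad/s): [2.39, 2.39, 3.01, 3.01, 3.14, 3.14, 3.14].

INTERFACE

Orientations are given as a 3x3 rotation matrix whose columns are the frame's x, y, z axes.
In Python, from cell import env, hand, camera, camera_model, order, regions_of, monitor gives the robot as it stands. Calls block until the motion is done:
- env.movep(position, orientation): joint-space move of the TCP to a pose.
- env.move_l(position, orientation=None, v=150): straight line of the TCP; orientation=None keeps the orientation; v is the mean speed in mm/s.
- env.goto_joints(angles): joint-space move.
- hand.grip(opening, f_grip=None): opening from 0.0 (shut) to 1.0 (fully open); f_grip is the grip in N (None keeps the last); returns when the fingers have stopped.
- env.hold(seconds).
- env.ik(position, orientation): joint angles nearest the present ones, or None.
- camera(name): name is "side" or "top" or "wrist"; returns (picture, depth): 420x560x3 uint8, red, green, blue; 420x560 float32, mm along the optical axis (not along the pixel's ray), 0 where there is no reading.
- camera_model(name): a dict with "fx", "fy", "cx", "cy" (pixels), "dist_coeffs" ([k1, k2, p1, p2, k3] as OpenCV has them; the pictures are not rectified), "cam_to_world" (4x4, takes a point from camera to world coordinates). Camera axes: x right, y up, looking along -z (the intrinsics and any distortion apply to the point x, -y, -z); pixel columns grow to the right and rows downward; lengths in mm; the calibration is good to about 2 mm. A picture is of the moment at which its call begins: read the wrist's pose just before it. camera_model takes no time and is no camera call; for the wrist camera it gives the pose at the moment of the call.
A pose or a line that the arm cannot do raises env.MotionError and nothing moves.
- order.sign_off(): hands the job in; it is judged then, once.
Trained networks look in the newest picture that a camera, given by its name, has taken for a name from the list of things; names that differ only in an ending like _2 or _b are one class to them, and where a whole thing is asked for, a point or a joint stands for the part that bears it (a point fixed in the world has none). Each returns a list of dicts, best first, with "score" (0 to 1); they miss things now and then, are a little off and sometimes report something else, mostly with a low value. They report only what shows in the picture. A call takes as long as a camera call.
- regions_of(camera, thing): "pixels" (420x560 bool, what is visible of it) and "point" ([column, row] in pixels, amid what is visible of it).
Readings, each from a call of its own:
- monitor.get_time(): time.
- monitor.get_joint_positions(): joint angles.
- monitor.get_qvel(): joint speeds.
- monitor.get_joint_efforts(): joint torques, N m.
- monitor.get_ee_pos(): TCP position.
- monitor.get_ee_rot(): TCP orientation.
- monitor.get_force(): force on the tool from outside, world axes, zero at the start.
- monitor.get_moment(): the same for the moment, N m.
- monitor.get_width(): opening from 0.0 (shut) to 1.0 (fully open).
- monitor.get_gripper_force(): force on a finger pad.
Only numpy, scipy, OpenCV 4.12 (cv2) and the standard library are available. Lean on these libraries where they do the work, as an engineer would, in place of code of your own. Each camera call takes 0.05 s, during which the arm holds its last target. There are 200 camera calls.

## Working session

There is one attempt and no reset: what is moved stays moved. The work goes in short steps, each a Python script; the robot and the scene stay as the last script left them, time stands still between calls to the robot, and variables do not carry over. Pictures are saved under pics/ and viewed, at most 10 in all, crops included, and the job is handed in when it is done.

```bash
mkdir -p pics; ls
cat > h.py <<'E'
from cell import env, hand, camera, camera_model, order, regions_of, monitor
import numpy as np, cv2
def world(cam,m,pix,dep):
    pix=np.atleast_2d(np.array(pix,float)); K=np.array([[m['fx'],0,m['cx']],[0,m['fy'],m['cy']],[0,0,1]])
    u=cv2.undistortPoints(pix.reshape(-1,1,2),K,np.array(m['dist_coeffs'],float)).reshape(-1,2)
    d=np.asarray(dep).reshape(-1,1)
    p=np.hstack([u[:,:1]*d,-u[:,1:]*d,-d,np.ones_like(d)])
    return (p@np.array(m['cam_to_world']).T)[:,:3]
def cloud(cam,depth,mask,m):
    r,c=np.nonzero(mask&(depth>0)); return world(cam,m,np.c_[c,r],depth[r,c])
E
python3 - <<'E'
from h import *
for n in ("top","side"):
    m=camera_model(n); im,d=camera(n); cv2.imwrite(f"pics/{n}.png",im[:,:,::-1]); np.savez(f"{n}.npz",im=im,d=d)
    print(n,np.round(np.array(m['cam_to_world']),2).tolist())
    for t in ("station_bare","station_funnel","station_stoppered","valve_bare_tip","valve_funnel_tip","valve_stoppered_tip","funnel"):
        for r in regions_of(n,t)[:3]:
            P=cloud(n,d,r["pixels"],m)
            print(t,round(r["score"],2),np.round(r["point"]),r["pixels"].sum(),np.round(np.median(P,0)) if len(P) else None, np.round(P.min(0)),np.round(P.max(0)))
print(monitor.get_time(), monitor.get_ee_rot())
E
```

```text
pics
top [[0.34, 0.84, -0.42, -6.17], [-0.94, 0.31, -0.16, -176.9], [-0.0, 0.44, 0.9, 1387.9], [0.0, 0.0, 0.0, 1.0]]
station_bare 0.85 [265. 234.] 791 [546.  36.  61.] [400.  10.  -5.] [613.  71. 119.]
station_funnel 0.79 [347. 266.] 482 [ 503. -219.   69.] [ 467. -244.   -5.] [ 599. -137.  117.]
station_funnel 0.34 [410. 258.] 387 [ 602. -381.   38.] [ 568. -410.   -4.] [ 656. -354.   73.]
station_stoppered 0.73 [337. 261.] 230 [ 501. -189.  105.] [ 493. -238.   93.] [ 519. -137.  117.]
station_stoppered 0.64 [312. 240.] 963 [563. -91.  80.] [ 456. -120.   -6.] [663.  -9. 116.]
valve_bare_tip 0.56 [249. 252.] 204 [443.  43. 105.] [400.  25.  -6.] [497.  72. 119.]
valve_bare_tip 0.43 [294. 254.] 201 [492. -57. 105.] [ 482. -106.   94.] [506.  -9. 116.]
valve_funnel_tip 0.8 [336. 262.] 235 [ 502. -188.  104.] [ 493. -237.   -3.] [ 556. -137.  117.]
valve_stoppered_tip 0.79 [294. 254.] 234 [493. -56. 105.] [ 482. -107.   -5.] [545.  -4. 116.]
valve_stoppered_tip 0.27 [346. 266.] 513 [ 502. -219.   61.] [ 466. -245.   -6.] [ 600. -138.  117.]
funnel 0.7 [344. 266.] 530 [ 503. -218.   62
[... 323 characters left out ...]
]]
station_bare 0.9 [266. 218.] 804 [523.  34.  57.] [401. -32.  -7.] [619. 183. 118.]
station_funnel 0.77 [273. 280.] 737 [ 515. -229.   51.] [ 465. -253.   -9.] [627. -68. 116.]
valve_bare_tip 0.52 [244. 209.] 89 [449.  36. 105.] [408.  16.  94.] [497.  51. 118.]
valve_funnel_tip 0.73 [268. 262.] 138 [ 503. -190.  104.] [ 493. -239.   -5.] [521. -79. 116.]
valve_stoppered_tip 0.43 [262. 234.] 96 [494. -71. 106.] [ 485. -111.   96.] [507. -17. 116.]
funnel 0.59 [303. 266.] 643 [ 602. -231.  101.] [ 569. -255.   -3.] [ 645. -149.  136.]
0.8 [[-9.10284504e-01  4.13983234e-01  6.35698214e-05]
 [ 4.13983239e-01  9.10284500e-01  8.18517520e-05]
 [-2.39813701e-05  1.00825222e-04 -9.99999995e-01]]
```

Run:
```python
import cv2,numpy as np
a=cv2.imread("pics/top.png")[170:330,190:450]
cv2.imwrite("pics/topc.png",cv2.resize(a,(780,480),interpolation=cv2.INTER_CUBIC))
from h import *
for n in ("top","side"):
    f=np.load(n+".npz"); P=cloud(n,f['d'],np.ones((420,560),bool),camera_model(n))
    q=P[(P[:,2]>90)&(P[:,2]<122)&(P[:,0]>380)&(P[:,0]<560)&(P[:,1]>-330)&(P[:,1]<200)]
    for lo,hi in((-260,-135),(-128,-5),(5,120)):
        s=q[(q[:,1]>lo)&(q[:,1]<hi)]; s2=s[(s[:,2]<110)]
        c=s2.mean(0); v=np.linalg.svd((s2-c)[:,:2])[2][0]; t=(s2-c)[:,:2]@v
        top=s[s[:,2]>112]
        print(n,len(s2),c.round(),v.round(3),(c[:2]+v*t.min()).round(),(c[:2]+v*t.max()).round(),"stem",len(top),top.mean(0).round() if len(top) else 0)
```

```text
top 214 [ 502. -187.  104.] [ 0.061 -0.998] [ 499. -137.] [ 505. -238.] stem 10 [ 504. -229.  114.]
top 203 [492. -58. 104.] [ 0.079 -0.997] [488.  -9.] [ 496. -108.] stem 14 [497. -83. 113.]
top 189 [448.  42. 104.] [-0.977  0.215] [501.  30.] [401.  52.] stem 14 [477.  37. 114.]
side 143 [ 503. -194.  103.] [ 0.068 -0.998] [ 500. -139.] [ 507. -240.] stem 14 [ 506. -218.  114.]
side 119 [494. -67. 104.] [ 0.104 -0.995] [487.  -8.] [ 498. -112.] stem 5 [493. -85. 114.]
side 149 [450.  37. 103.] [ 0.974 -0.228] [402.  49.] [499.  26.] stem 5 [474.  28. 115.]
```

View pics/topc.png

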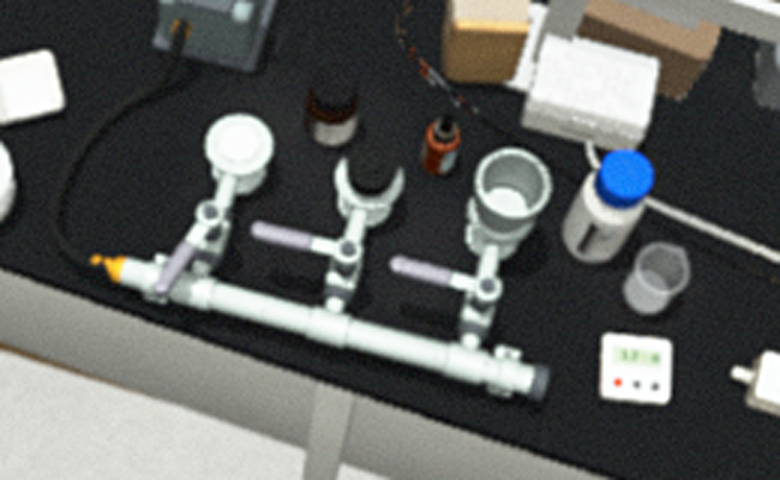

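The top view shows the bare head at left, crop (240,150), with its lever pointing forward. The stoppered head is in the middle and the funnel head at right, (510,190), both with levers pointing left. The fitted pivots are about (488,31), (496,-98) and (505,-228), with yaw about 0.066.

```bash
cat >> h.py <<'E'
YAW=0.066; c,s=np.cos(YAW),np.sin(YAW)
PIV={'bare':np.array([489,31.]),'funnel':np.array([505,-228.])}
def pose(st,phi,off,z,r=70):
    R=np.array([[c,-s],[s,c]]); u=R@[-np.sin(phi),np.cos(phi)]; n=R@[-np.cos(phi),-np.sin(phi)]
    p=PIV[st]+r*u+off*n; y=np.array([*u,0]); zz=np.array([0,0,-1.])
    return np.array([*p,z]), np.c_[np.cross(y,zz),y,zz]
def sweep(st,phis,off,z=84,fmax=14,v=60):
    for ph in phis:
        env.move_l(*pose(st,ph,off,z),v=v); f=np.array(monitor.get_force())
        print(round(float(ph),2),f.round(1),end='; ')
        if np.hypot(f[0],f[1])>fmax: print('stop'); break
    return ph
E
python3 - <<'E'
from h import *
for st,ph,o in(('bare',1.28,33),('bare',.6,18),('bare',0,18),('funnel',0,-33),('funnel',.8,-18),('funnel',1.57,-18)):
    print(st,ph,[None if (q:=env.ik(*pose(st,ph,o,84))) is None else np.round(q,2)])
hand.grip(0.0)
env.movep(*pose('bare',1.28,33,170))
env.move_l(*pose('bare',1.28,33,84))
im,d=camera("wrist"); cv2.imwrite("pics/w1.png",im[:,:,::-1])
print(monitor.get_time(),monitor.get_force(),monitor.get_ee_pos())
im,d=camera("top"); a=im[170:330,190:450,::-1]; cv2.imwrite("pics/t2.png",cv2.resize(a,(780,480)))
E
```

```text
bare 1.28 [array([-0.23,  0.25,  0.09,  2.23, -0.04,  0.66,  2.8 ])]
bare 0.6 [array([-0.36,  0.29,  0.09,  2.18, -0.04,  0.68,  2.  ])]
bare 0 [array([-0.47,  0.34,  0.19,  2.1 , -0.1 ,  0.71,  1.42])]
funnel 0 [array([-0.18,  0.49,  0.5 ,  1.93, -0.32,  0.8 ,  2.13])]
funnel 0.8 [array([ 1.04,  0.59, -1.03,  2.  ,  0.65,  0.92,  2.1 ])]
funnel 1.57 [array([-0.52,  0.71,  1.26,  2.12, -0.85,  0.97, -1.85])]
5.3583 [-0.63312235  0.49399591 -1.18469004] [414.0255077   14.51291856  84.68072699]
```

View pics/w1.png

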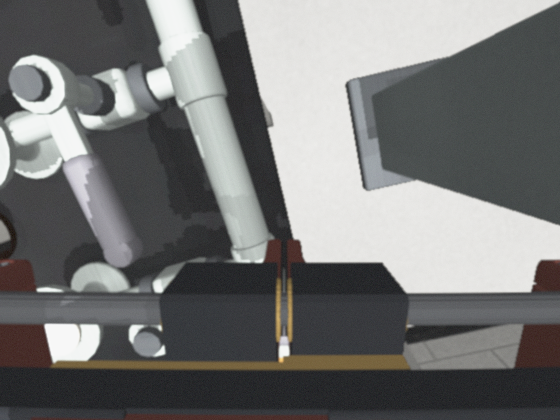

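View pics/t2.png

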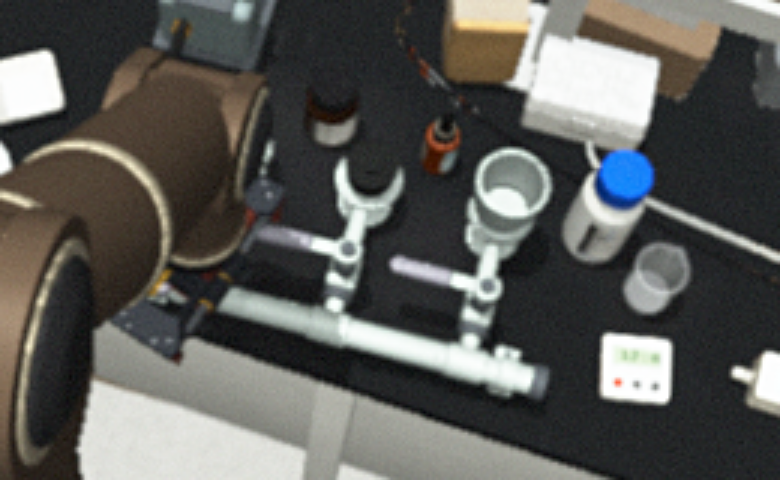

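The wrist view shows the closed fingers (285,300) beside the bare lever, clear of the stoppered lever, whose tip is at (120,250). I'll sweep the bare lever shut now.

Run:
```python
from h import *
p0=sweep('bare',np.r_[1.28,1.2:0.25:-0.12,0.2:-0.16:-0.03],18,fmax=15)
print(monitor.get_time())
env.move_l(*pose('bare',p0,45,84))
env.move_l(*pose('bare',p0,45,165))
print(monitor.get_time(),monitor.get_joint_positions())
m=camera_model("wrist")
for n in ("top","side"):
    im,d=camera(n); P=cloud(n,d,np.ones((420,560),bool),camera_model(n))
    q=P[(P[:,2]>90)&(P[:,2]<110)&(P[:,0]>460)&(P[:,0]<515)&(P[:,1]>5)&(P[:,1]<140)]
    if len(q)>20:
        cc=q.mean(0); v=np.linalg.svd((q-cc)[:,:2])[2][0]; t=(q-cc)[:,:2]@v
        print(n,len(q),v,(cc[:2]+v*t.min()).round(),(cc[:2]+v*t.max()).round())
```

```text
1.28 [0.4 0.  0.7]; 1.2 [-0.2 -0.5  0.8]; 1.08 [0.4 0.1 0.9]; 0.96 [ 0.8 -0.8 -0.2]; 0.84 [ 0.3  0.  -1. ]; 0.72 [-0.4  0.7 -0.1]; 0.6 [ 0.4 -0.4 -0.1]; 0.48 [ 0.1 -0.7 -0.3]; 0.36 [-0.1  0.4  0.2]; 0.2 [0.3 0.7 0.9]; 0.17 [-1.5 -0.2  1. ]; 0.14 [-0.9 -0.6  2.4]; 0.11 [-0.5  0.1  0.4]; 0.08 [-2.1 -0.5  0.4]; 0.05 [-2.2 -0.2  0.3]; 0.02 [-2.4  1.1  0.7]; -0.01 [-4.5  0.1  2.8]; -0.04 [-11.1   0.1   7.3]; -0.07 [-16.4   0.4  12.2]; stop
10.6917
11.7167 [-0.74475657  0.19404599  0.47561911  2.08404869 -0.11406907  0.88787774
  1.36233278]
top 59 [ 0.04205026 -0.9991155 ] [483. 104.] [487.  22.]
side 105 [ 0.07015679 -0.99753598] [482. 125.] [490.  17.]
```

```bash
cat >> h.py <<'E'
_pose=pose
def pose(st,phi,off,z,r=70):
    p,R=_pose(st,phi,off,z,r)
    return (p,R@np.diag([-1,-1,1])) if st=='funnel' else (p,R)
E
python3 - <<'E'
from h import *
p,R=pose('funnel',0,-36,165)
cur=np.array(monitor.get_ee_pos())
env.movep(np.array([440,60,185]),R)
print(np.round(monitor.get_joint_positions(),2))
env.move_l(np.array([*p[:2],175]),R,v=200)
print(np.round(monitor.get_joint_positions(),2),monitor.get_time())
for ph in(0,.4,.8,1.2,1.57):
    q=env.ik(*pose('funnel',ph,-18,84)); print(ph,None if q is None else np.round(q,2))
im,d=camera("top"); a=im[170:330,190:450,::-1]; cv2.imwrite("pics/t3.png",cv2.resize(a,(780,480)))
im,d=camera("wrist"); cv2.imwrite("pics/w3.png",im[:,:,::-1])
E
```

```text
[-1.13  0.2   1.03  2.11 -0.22  0.94 -1.49]
[-0.48  0.47  0.92  1.86 -0.43  1.03 -0.89] 15.5667
0 [-0.4   0.56  0.83  1.98 -0.55  0.84 -0.78]
0.4 [-0.35  0.48  0.74  2.04 -0.46  0.79 -0.44]
0.8 [-0.27  0.43  0.66  2.08 -0.38  0.75 -0.07]
1.2 [-0.15  0.39  0.57  2.1  -0.31  0.73  0.31]
1.57 [-0.03  0.38  0.48  2.1  -0.26  0.72  0.69]
```

View pics/w3.png

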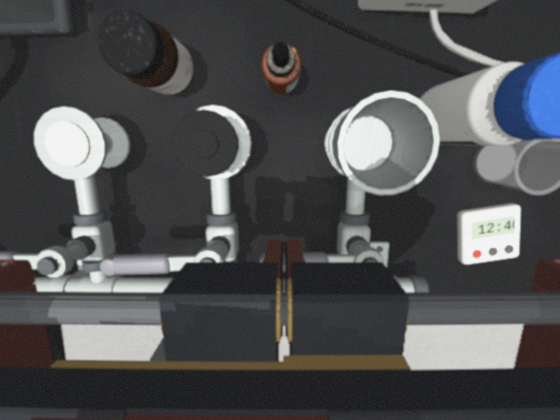

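View pics/t3.png

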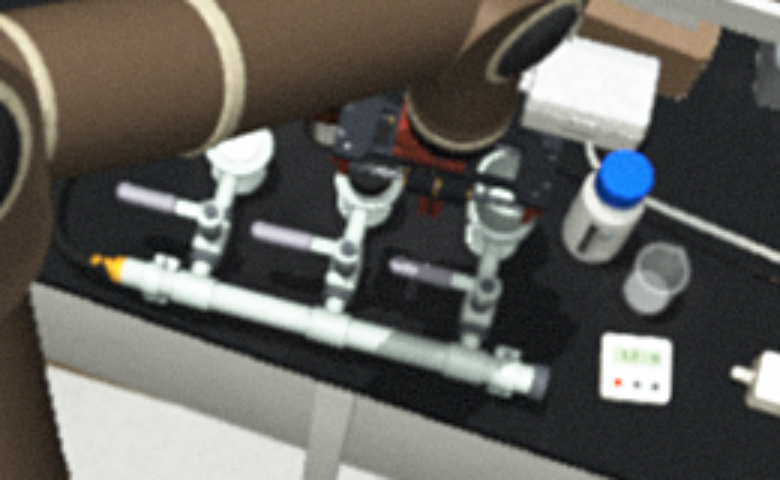

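The top view shows the bare lever, (150,195)–(210,215), parallel to the other shut levers. The fingertips are hovering behind the funnel lever at (430,205). Next I descend and sweep it open.

Run:
```python
from h import *
print("camz",np.array(camera_model("wrist")['cam_to_world'])[:3,3].round())
env.move_l(*pose('funnel',0,-36,84),v=100)
print(np.round(monitor.get_force(),1))
p0=sweep('funnel',np.r_[0.0:1.35:0.12,1.38:1.75:0.03],-18,fmax=15)
print(monitor.get_time())
env.move_l(*pose('funnel',p0,-45,84))
env.move_l(*pose('funnel',p0,-45,165))
p=np.array(monitor.get_ee_pos()); env.move_l([380,p[1]+60,220])
print(monitor.get_time(),p)
im,d=camera("top"); cv2.imwrite("pics/t4.png",cv2.resize(im[170:330,190:450,::-1],(780,480)))
for n in ("top","side"):
    im,d=camera(n); P=cloud(n,d,np.ones((420,560),bool),camera_model(n))
    q=P[(P[:,2]>92)&(P[:,2]<110)&(P[:,0]>400)&(P[:,0]<520)&(P[:,1]>-260)&(P[:,1]<-200)]
    if len(q)>20:
        cc=q.mean(0); v=np.linalg.svd((q-cc)[:,:2])[2][0]; t=(q-cc)[:,:2]@v
        print(n,len(q),v,(cc[:2]+v*t.min()).round(),(cc[:2]+v*t.max()).round())
```

```text
camz [ 601. -149.  337.]
[-0.4 -1.  -0.4]
0.0 [ 0.1  0.2 -0. ]; 0.12 [ 0.7 -0.2 -0. ]; 0.24 [1.3 0.2 0. ]; 0.36 [ 1.3 -0.3  0.2]; 0.48 [ 0.4 -0.4  0.5]; 0.6 [ 0.9 -0.   0.2]; 0.72 [0.8 0.7 1.4]; 0.84 [-0.2  1.1  0.9]; 0.96 [ 0.6 -0.3  0.3]; 1.08 [0.1 1.3 0.9]; 1.2 [ 0.2 -0.4 -0.2]; 1.32 [0.9 0.1 1.4]; 1.38 [ 1.4  2.6 -0.7]; 1.41 [ 2.2  2.3 -0.1]; 1.44 [ 2.3  3.5 -1.6]; 1.47 [ 1.8  2.8 -0.6]; 1.5 [ 1.8  2.  -0.6]; 1.53 [1.6 4.6 0.2]; 1.56 [1.5 9.9 2.7]; 1.59 [ 1.9 16.9  5.7]; stop
22.3833
24.2 [ 431.04889446 -189.33944604  164.49542335]
top 193 [-0.99845554 -0.05555664] [ 518. -226.] [ 419. -232.]
side 193 [-0.99889017 -0.0471001 ] [ 519. -230.] [ 418. -235.]
```

View pics/t4.png

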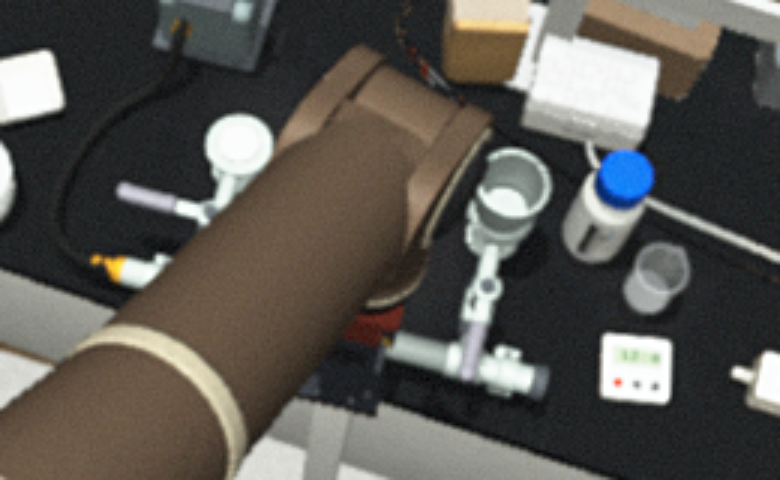

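The funnel lever, (485,290)–(470,370), now lies in line with its pipe and at its stop. The funnel at (512,190) hasn't moved, and the bare lever is still shut.

```bash
python3 -c "
from h import *
print(monitor.get_force()); print(order.sign_off())"
```

```text
[-0.95712229  0.41031803  0.76019266]
the job is handed in; nothing more can be done
None
```

I pushed the bare head's valve shut and then the funnel head's valve open, both to their stops at about 17 N. The funnel looked unmoved in the last picture, and I handed the job in about 24 s into the 45 s limit; the sign-off gave no verdict.

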